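# Pin a loose-joint hinge leaf and hold it poised over its mate

## Task

Take the aluminium hinge pin out of the drill-bit block and drop it down through the barrel of the hinge leaf that stands in the slotted wooden stand, until its head sits on the barrel. Then lift that leaf, pin and all, carry it over the row of tools in the middle with its lower end higher than the screwdriver tops, and line it up over the leaf clamped in the vise: upright, opened out flat (the two plates in one line, pointing opposite ways), with the pin's tip centred about a centimetre above the hole of the clamped barrel. Finish while still holding it hovering there, still and not touching the vise or its leaf, so that I can oil the hole before it goes home, and leave the tea glass, oil bottle, file and carousel as they are.

Things in the scene. Friction and masses are not known exactly. Their poses are not given: they have to be found in the camera images.
- pin_head (a point): Centre of the head of the brushed aluminium hinge pin, loose, about 22 g. It stands upright in the end hole of the drill-bit block. Shank 8 mm diameter, 76 mm long; the head above it is a cylinder 14 mm in diameter and 20 mm tall (this point is 10 mm above its underside). z runs up along the pin.
- pin_collar (a point): Point on the pin's axis at the underside of its head, 76 mm above the tip; when the pin is fully home in a barrel it lies at the barrel's top mouth.
- pin_tip (a point): The pin's lower end, on its axis, tapered over the last 4 mm down to a 4.4 mm flat. z up along the pin.
- bitblock: Drill-bit block, fixed on the mat: wood, 55 mm tall. Origin on the axis of the pin's hole, at the underside; it reaches 20 mm to each side in x, 20 mm to -y, 95 mm to +y. Hole 9.5 mm wide, 45 mm deep: the pin must rise 45 mm to come out; the underside of its head is 31 mm above the block's top. Drill bits up to 24 mm tall stand 40 to 88 mm along +y.
- stand: Slotted hardwood stand, fixed on the mat, 52 mm tall. Origin on the leaf's bore axis, at the underside; it reaches 25 mm to each side in x, 18 mm to -y, 72 mm to +y. A slot 7 mm wide, 40 mm deep along y takes the lower half of the leaf's plate; a 14 mm square pocket under the barrel leaves room for the pin. The barrel rests on the stand's top; the leaf must rise 40 mm to come out.
- leaf: Loose steel hinge leaf, about 240 g, upright in the stand. Origin on the bore axis, level with the plate's lower edge; z up along the bore. Plate 5 mm thick (x), 80 mm tall, reaching along +y to 65 mm from the axis. Barrel 20 mm wide, on the upper half only (z 40 to 80); below it the plate starts 12 mm from the axis and the homed pin sticks out 36 mm. Centre of mass 18 mm along +y.
- leaf_barrel (a point): Centre of the loose leaf's barrel, half-way up (20 mm outside diameter, 40 mm long, axes as the leaf's): the place to grip it, across the barrel along x, with the pin's head between the fingers above it.
- leaf_mouth (a point): Top mouth of the loose leaf's bore, at the barrel's top, on its axis. Bore 11 mm wide, right through the 40 mm barrel.
- leaf_edge (a point): Outer lower corner of the loose leaf's plate: 65 mm from the bore axis along the leaf's +y, level with the plate's lower edge.
- vise: Small grey table vise fixed to the board, jaws shut on the second leaf. Origin on that leaf's bore axis, on the board; z up. Clamped plate and vise lie on its -y side: plate 5 mm thick (x), to 65 mm along -y, top 136 mm above the board; jaws up to 100 mm, 17 to 61 mm along -y. Opened out flat: the loose leaf's axes turned as the vise's, its plate along the vise's +y.
- vise_mouth (a point): Top mouth of the clamped leaf's bore, 96 mm above the board, on the axis; z up. Barrel 20 mm in diameter, bore 11 mm, 40 mm long, free of the jaws.
- carousel_base: Centre of the foot, on the board, of the revolving plastic screwdriver carousel between the two workplaces. The carousel is 108 mm in diameter and turns freely at a touch; its eight screwdrivers stand up to 128 mm above the board.
- carousel_driver (a point): Top end of one screwdriver in the carousel, 38 mm from its axis, 128 mm above the board.
- tea_glass_mid (a point): Bystander: waisted tea glass on its saucer, loose, 104 mm wide at the saucer, 92 mm tall; this point is 46 mm up.
- oil_bottle_mid (a point): Bystander: small oil bottle, loose, 38 mm in diameter, 105 mm tall; this point is half-way up.
- file_mid (a point): Bystander: small file with black plastic handle lying flat on the board, loose, 165 mm long in its y, 19 mm thick; this point is at the middle of its length.
Not all that is in view belongs to the job. Of the things shaped like the leaf, the steel one is meant.

How it is judged:
By the outcome, as a careful person would: the job done as asked, in the order asked, and still so for the second after the job is handed in, while the arm keeps its last pose, push and grip.
It also fails if it takes over 67 s, if anything falls off the work surface, if the arm or the gripper's body presses on something with over 40 N, if the wrist force passes 120 N, or if a joint passes its speed limit or range.

## Robot

A 6-joint arm with a two-finger parallel gripper is mounted at the origin on the work surface. World frame = base frame: x ahead of the robot, y to its left, z up, the work surface at z = 0. Lengths are in m, angles in rad, forces in N, time in s.
With the tool pointing down it reaches from about 0.3 to 1 m from the base axis. Payload 5.1 kg.
Tool frame: the origin (TCP) lies at the very end of the fingers, on their centre line; the grasp point (between the pads) lies 19 mm behind it; z points along the fingers, y is the line along which they close (so a half turn about z gives the same grasp; the last joint's range is limited). The gripper opens to 95 mm and grips with 3 to 60 N. Pads are 20 mm wide; open, the fingers measure 119 mm over their backs; the gripper's body (75 mm by 180 mm) begins 59 mm behind the grasp point.
Start: joints at [1.085, 0.124, 1.65, -0, 1.367, -0.083], TCP at [0.255, 0.598, 0.215] pointing down, gripper open.
Joint ranges: [-2.61, 2.61], [-1.02, 2.33], [0.03, 2.71], [-1.35, 4.49], [0.32, 2.68], [-2.91, 2.91]. Speed limits (rad/s): [2.57, 2.57, 3.14, 3.14, 3.14, 3.14].

## Interface

Orientations are given as [roll, pitch, yaw] about the fixed x, y, z axes, in that order (R = Rz(yaw) Ry(pitch) Rx(roll)).
In Python, from cell import bot, snapshot, get_calibration, sign_off, models gives the robot as it stands. The module is installed in compiled form; this text tells all that it offers.
- The arm moves only by the tool carry_out, never from a script. Its argument "motion" is a list of rows, each a list of 3 entries, a list of its own where there are three numbers: the opening, from 0 (shut) to 1 (fully open), then the shift along the tool's x, y, z in mm, then the turn, a rotation vector about the tool's x, y, z in rad. In form: [[gripper, [x, y, z], [ax, ay, az]], ...]. A call has exactly 5 rows; each row is the pose to reach, as a shift and turn from the pose commanded when the call began, along the tool's axes at that moment; what a row does not reach only later rows make up. A row lasts 1/8 s, in which the tool goes at most 62.5 mm and 10.7 degrees, less where a joint would pass 70% of its speed; a pose out of reach is approached as far as the arm can. A call with a gripper value outside its range is refused whole. The fingers move at their own pace and stop on an object; "force" is the grip in N (left out, the last holds). Time passes only in rows, so rows that repeat a pose let the fingers close, or fill a call up. It gives the time, the measured TCP pose, the force, the opening and the grip force at its end, in the units of the state.
- bot.sense(): the state, without advancing time (a new reading comes with each control period).
- snapshot(name): name is "scene" or "top" or "wrist"; returns the picture (480x640x3 uint8, red, green, blue); there is no depth.
- get_calibration(name): a dict with "vertical_fov" (degrees; the focal length in pixels is half the picture's height over the tangent of half this angle, whatever the lens; pixels are square), "cx", "cy" (the principal point, pixels), "R" (3x3) and "t" (3): a world point X has camera coordinates R X + t; the wrist camera has in their place "mount" (4x4, takes a point from camera to tool coordinates, whose origin is the TCP and whose axes are the flange's). Camera axes: x right, y down, z forward; pixel columns grow to the right and rows downward; lengths in m; the calibration is good to about 2 mm. The wrist camera is an equidistant fisheye: a pixel r from the principal point sees the ray r / f radians off the axis. A picture is of the moment at which its call begins: read the wrist's pose just before it. get_calibration takes no time and is no camera call.
- sign_off(): hands the job in; it is judged then, once.
Trained networks look in the newest picture that a camera, given by its name, has taken for a name from the list of things; names that differ only in an ending like _2 or _b are one class to them, and where a whole thing is asked for, a point or a joint stands for the part that bears it (a point fixed in the world has none). Each returns a list of dicts, best first, with "score" (0 to 1); they miss things now and then, are a little off and sometimes report something else, mostly with a low value. They report only what shows in the picture. A call takes as long as a camera call. They do not tell look-alikes from the thing itself.
- models.spot_in(target, camera): "position" ([column, row] in pixels, amid what is visible of it).
- models.masks_of(target, camera): "pixels" (480x640 bool, what is visible of it) and "position" ([column, row] in pixels, amid what is visible of it).
- models.place_of(target, camera): "position" ([column, row] in pixels: a listed point, or the origin of a listed thing).
The state is a dict: "time_s": time; "qpos": joint angles; "qd": joint speeds; "joint_efforts": joint torques, N m; "ee_pos": TCP position; "ee_rot": TCP orientation; "force": force on the tool from outside, world axes, zero at the start; "torque": the same for the moment, N m; "gripper_width": finger opening in m; "gripper_force": force on a finger pad.
Only numpy, scipy, OpenCV 4.12 (cv2) and the standard library are available. Lean on these libraries where they do the work, as an engineer would, in place of code of your own. Each camera call takes 0.05 s, during which the arm holds its last target. There are 200 camera calls.

## Working session

There is one attempt and no reset: what is moved stays moved. The work goes in short steps, Python scripts to look and compute and a tool call to move; the robot and the scene stay as the last step left them, time stands still between calls to the robot, and variables do not carry over. Pictures are saved under pics/ and viewed, at most 10 in all, crops included, and the job is handed in when it is done.

Besides the shell and the picture viewer there is one more tool, called as a command line: name --argument value ..., lists and objects as JSON in quotes. carry_out: Moves the arm, as the interface text tells. Its arguments: {"type":"object","properties":{"motion":{"type":"array","items":{"type":"array"}},"force":{"type":"number"}},"required":["motion"]}

```bash
mkdir -p pics; python3 - <<'E'
from cell import bot, snapshot, get_calibration, models
import cv2, numpy as np
s=bot.sense(); print({k:np.round(v,3).tolist() for k,v in s.items()})
for c in ["scene","top"]:
    im=snapshot(c); cv2.imwrite(f"pics/{c}0.png",im[:,:,::-1])
    k=get_calibration(c); print(c,k)
print(get_calibration("wrist"))
for c in ["scene","top"]:
    for n in ["pin_head","pin_collar","pin_tip","bitblock","stand","leaf","leaf_barrel","leaf_mouth","leaf_edge","vise","vise_mouth","carousel_base","carousel_driver","tea_glass_mid","oil_bottle_mid","file_mid"]:
        print(c,n,[(np.round(d["position"]).tolist(),round(d["score"],2)) for d in models.place_of(n,c)[:4]])
E
```

```text
{'time_s': 0.0, 'qpos': [1.085, 0.125, 1.652, -0.0, 1.367, -0.083], 'qd': [-0.001, 0.0, 0.001, 0.001, 0.0, 0.001], 'joint_efforts': [-0.0, -41.758, -35.994, 0.077, 0.049, -0.0], 'ee_pos': [0.255, 0.597, 0.213], 'ee_rot': [-3.14, -0.0, 2.739], 'force': [0.459, 0.081, 0.286], 'torque': [0.011, -0.006, -0.032], 'gripper_force': 0.0, 'gripper_width': 0.096}
scene {'vertical_fov': 55.389950555499006, 'cx': 325.43735969164754, 'cy': 232.86306752069927, 'R': array([[-6.08936323e-01,  7.93218983e-01,  4.45593321e-04],
       [ 5.59101595e-01,  4.29608031e-01, -7.09113775e-01],
       [-5.62673938e-01, -4.31556003e-01, -7.05093933e-01]]), 't': array([ 0.31558911, -0.2329462 ,  1.38382651])}
top {'vertical_fov': 45.83074578799577, 'cx': 324.7128777342199, 'cy': 249.96911706818238, 'R': array([[-0.00311057, -0.99998994,  0.00323063],
       [-0.97460339,  0.00230818, -0.2239261 ],
       [ 0.22391639, -0.00384512, -0.97460077]]), 't': array([0.02480112, 0.57049674, 1.10435975])}
{'vertical_fov': 65.70646984690485, 'cx': 327.6689890988322, 'cy': 234.29552093403862, 'mount': array([[ 1.31022422e-
[... 1558 characters left out ...]
p leaf [([253.0, 276.0], 0.82), ([279.0, 332.0], 0.78), ([218.0, 313.0], 0.63)]
top leaf_barrel [([252.0, 276.0], 0.69), ([213.0, 310.0], 0.68), ([277.0, 330.0], 0.5)]
top leaf_mouth [([211.0, 306.0], 0.67), ([276.0, 331.0], 0.66), ([249.0, 271.0], 0.58)]
top leaf_edge [([281.0, 265.0], 0.91), ([251.0, 325.0], 0.55)]
top vise [([453.0, 299.0], 0.95)]
top vise_mouth [([463.0, 290.0], 0.66), ([451.0, 293.0], 0.41)]
top carousel_base [([346.0, 254.0], 0.89)]
top carousel_driver [([360.0, 257.0], 0.78)]
top tea_glass_mid [([345.0, 351.0], 0.67), ([360.0, 255.0], 0.45)]
top oil_bottle_mid [([361.0, 190.0], 0.57), ([343.0, 347.0], 0.21)]
top file_mid [([443.0, 192.0], 0.7), ([214.0, 307.0], 0.62)]
```

View pics/scene0.png

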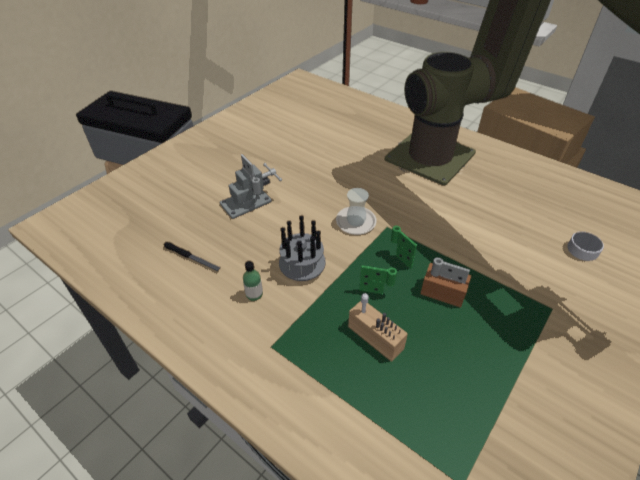

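View pics/top0.png

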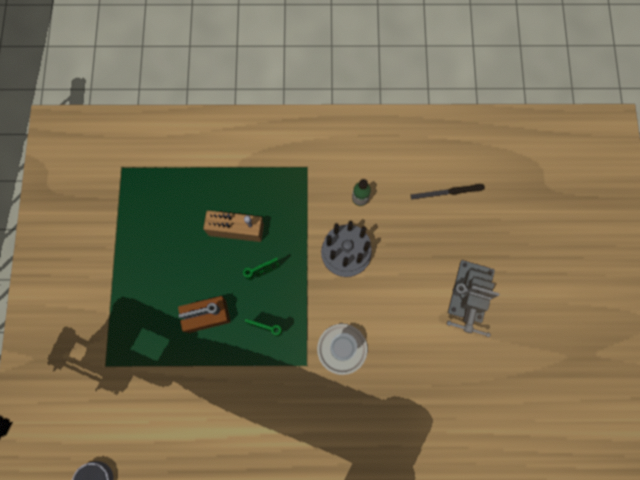

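Scene picture: the pin head is the light cylinder at (365,300) in the drill-bit block. The steel leaf is in the brown stand at about (450,268). Two green look-alike leaves sit at (403,245) and (378,278). The vise is at (250,190), the carousel at (302,250). In the top view the pin is at (248,221), the steel barrel at (211,308), green barrels at (248,272) and (277,330), and the vise barrel at (461,289). I choose the steel leaf in the stand and the aluminium pin in the block's end hole.

```bash
cat > h.py <<'E'
import numpy as np, cv2, json, os
from scipy.spatial.transform import Rotation as Ro
from scipy.optimize import least_squares
from cell import bot, snapshot, get_calibration, models
def tool():
    s=bot.sense(); T=np.eye(4); T[:3,:3]=Ro.from_euler('xyz',s["ee_rot"]).as_matrix(); T[:3,3]=s["ee_pos"]; return T
def cam(name,T=None):
    k=get_calibration(name); f=240/np.tan(np.radians(k["vertical_fov"]/2))
    if name=="wrist":
        M=(tool() if T is None else T)@np.array(k["mount"]); R=M[:3,:3].T; t=-R@M[:3,3]
    else: R,t=np.array(k["R"]),np.array(k["t"])
    return dict(f=f,c=np.array([k["cx"],k["cy"]]),R=R,t=t,fish=name=="wrist")
def proj(C,X):
    p=C["R"]@np.asarray(X,float)+C["t"]
    if not C["fish"]: return C["f"]*p[:2]/p[2]+C["c"]
    r=np.hypot(p[0],p[1]); return C["f"]*np.arctan2(r,p[2])*p[:2]/max(r,1e-9)+C["c"]
def ray(C,px):
    d=(np.asarray(px,float)-C["c"])/C["f"]
    if C["fish"]:
        r=np.hypot(*d); v=np.r_[d/max(r,1e-9)*np.sin(r),np.cos(r)]
    else: v=np.r_[d,1]; v/=np.linalg.norm(v)
    return -C["R"].T@C["t"], C["R"].T@v
def tri(obs):
    A=np.zeros((3,3));b=np.zeros(3)
    for C,px in obs:
        o,d=ray(C,px);P=np.eye(3)-np.outer(d,d);A+=P;b+=P@o
    X=np.linalg.solve(A,b)
    return X,[np.round(proj(C,X)-px,1).tolist() for C,px in obs]
def atz(C,px,z):
    o,d=ray(C,px); return o+d*(z-o[2])/d[2]
E
python3 - <<'E'
from h import *
S,T=cam("scene"),cam("top")
for n,a,b in [("pin_head",(365,300),(248,222)),("barrel top",(436,260),(211,307)),("edge top",(467,271),(181,315)),("vise_mouth",(260,178),(462,289)),("drv",(302,219),(360,257)),("tea",(357,208),(345,350)),("oil",(253,283),(361,190))]:
    X,e=tri([(S,a),(T,b)]); print(n,X.round(3),e)
print(tool().round(3))
for n,px,z in [("pin",(248,222),.095),("barrel",(211,307),.092),("plateend",(181,315),.092),("vise",(462,289),.096),("car",(346,249),.06)]: print(n,atz(T,px,z).round(3))
snapC=cam("wrist")
for X in [(0.5,.13,.1),(.36,.2,.1)]: print(proj(snapC,X))
E
```

```text
pin_head [0.624 0.179 0.087] [[0.2, 0.0], [0.2, -0.1]]
barrel top [0.451 0.244 0.094] [[1.4, 0.1], [1.3, -0.6]]
edge top [0.435 0.305 0.088] [[0.2, 0.0], [0.2, -0.1]]
vise_mouth [ 0.48  -0.242  0.099] [[-1.9, -0.5], [-2.0, 1.4]]
drv [ 0.544 -0.046  0.116] [[-0.0, -0.0], [-0.0, 0.0]]
tea [ 0.368 -0.016  0.041] [[-0.4, -0.1], [-0.5, 0.3]]
oil [ 0.706 -0.054  0.045] [[-0.9, -0.2], [-0.7, 0.5]]
[[-0.92   0.392  0.     0.255]
 [ 0.392  0.92   0.     0.598]
 [-0.     0.    -1.     0.215]
 [ 0.     0.     0.     1.   ]]
pin [0.622 0.179 0.095]
barrel [0.45  0.247 0.092]
plateend [0.434 0.305 0.092]
vise [ 0.484 -0.247  0.096]
car [ 0.574 -0.021  0.06 ]
[108.78001885 489.19663185]
[ 76.50164085 419.26801264]
```

carry_out --motion '[[0.6,[-54,-29,0],[0,0,0.114]],[0.6,[-108,-58,0],[0,0,0.228]],[0.6,[-162,-87,0],[0,0,0.342]],[0.6,[-216,-116,0],[0,0,0.456]],[0.6,[-270,-145,0],[0,0,0.57]]]'

```text
time_s: 2.33
ee_pos: [0.4474, 0.3571, 0.215]
ee_rot: [3.141, 0.0, 2.165]
force: [1.5, 1.0, -0.1]
gripper_width: 0.0575
gripper_force: 0.0
```

```bash
cat > d.py <<'E'
# world target -> shift and turn (from measured pose)
import sys
from h import *
x,y,z,h=map(float,sys.argv[1:5])
T=tool(); R=Ro.from_euler('xyz',[np.pi,0,h]).as_matrix()
print("shift mm",(T[:3,:3].T@(np.array([x,y,z])-T[:3,3])*1000).round(1),"turn",Ro.from_matrix(T[:3,:3].T@R).as_rotvec().round(4),"t",bot.sense()["time_s"],"at",T[:3,3].round(4),"rpy",np.round(bot.sense()["ee_rot"],4))
E
python3 d.py .56 .215 .215 1.83
```

```text
shift mm [-180.8   13.7    0. ] turn [ 9.000e-04 -1.000e-04  3.352e-01] t 2.325 at [0.4474 0.3571 0.215 ] rpy [3.1407 0.     2.1652]
```

carry_out --motion '[[0.6,[-55,4,0],[0,0,0.11]],[0.6,[-110,8,0],[0,0,0.22]],[0.6,[-165,13,0],[0,0,0.33]],[0.6,[-181,14,0],[0,0,0.335]],[0.6,[-181,14,0],[0,0,0.335]]]'

```text
time_s: 2.95
ee_pos: [0.56, 0.2166, 0.2145]
ee_rot: [-3.141, -0.0, 1.833]
force: [0.4, 0.0, 0.5]
gripper_width: 0.0576
gripper_force: 0.0
```

```bash
python3 - <<'E'
from h import *
T=tool(); im=snapshot("wrist"); cv2.imwrite("pics/w1.png",im[:,:,::-1]); np.save("w1T.npy",T)
print(T.round(4), bot.sense()["time_s"])
C=cam("wrist",T)
print("pred pin",proj(C,(.622,.179,.095)),"barrel",proj(C,(.45,.247,.092)))
for n in ["pin_head","pin_collar","leaf_barrel","leaf_mouth","leaf_edge"]:
    print(n,[(np.round(d["position"],1).tolist(),round(d["score"],2)) for d in models.place_of(n,"wrist")[:4]])
E
```

```text
[[-2.591e-01  9.659e-01 -6.000e-04  5.600e-01]
 [ 9.659e-01  2.591e-01  3.000e-04  2.166e-01]
 [ 5.000e-04 -4.000e-04 -1.000e+00  2.145e-01]
 [ 0.000e+00  0.000e+00  0.000e+00  1.000e+00]] 3.0
pred pin [385.78395919 287.98881364] barrel [206.46645765 159.33065381]
pin_head []
pin_collar [([210.8, 161.1], 0.5)]
leaf_barrel [([158.8, 269.6], 0.92), ([277.7, 248.2], 0.75), ([214.4, 159.4], 0.6)]
leaf_mouth [([208.1, 163.2], 0.76), ([149.2, 280.8], 0.63), ([273.6, 254.8], 0.55)]
leaf_edge [([198.4, 204.1], 0.83), ([299.3, 286.8], 0.7)]
```

View pics/w1.png

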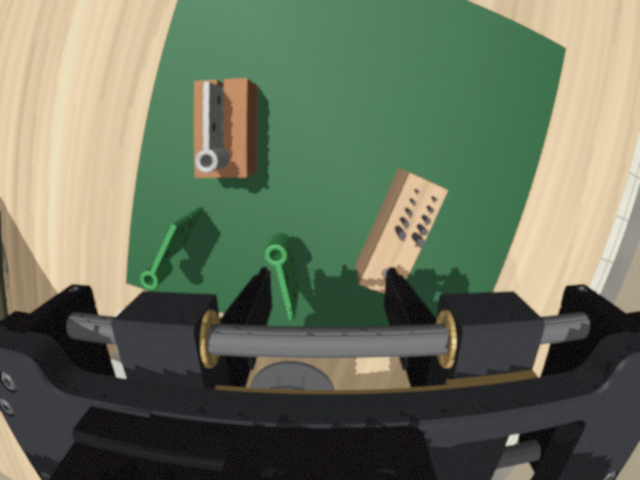

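The wrist view shows the steel barrel mouth at (207,161) with its plate running up to (210,83). The green look-alikes are at (150,280) and (275,253). A finger hides the pin near (388,280), so I shift back to see it.

carry_out --motion '[[0.6,[-50,0,0],[0,0,0]],[0.6,[-100,0,0],[0,0,0]],[0.6,[-105,0,0],[0,0,0]],[0.6,[-105,0,0],[0,0,0]],[0.6,[-105,0,0],[0,0,0]]]'

```text
time_s: 3.88
ee_pos: [0.5868, 0.1169, 0.2147]
ee_rot: [-3.142, -0.0, 1.835]
force: [-0.6, 1.1, -0.0]
gripper_width: 0.0568
gripper_force: 0.0
```

```bash
cat > look.py <<'E'
import sys
from h import *
name,tx=sys.argv[1],sys.argv[2:]
T=tool(); im=snapshot("wrist"); cv2.imwrite(f"pics/{name}.png",im[:,:,::-1]); np.save(name+"T.npy",T)
print(T[:3,3].round(4), bot.sense()["ee_rot"], bot.sense()["time_s"])
for n in tx: print(n,[(np.round(d["position"],1).tolist(),round(d["score"],2)) for d in models.place_of(n,"wrist")[:4]])
E
python3 look.py w2 pin_head pin_collar leaf_barrel leaf_mouth leaf_edge bitblock
python3 - <<'E'
import cv2
a=cv2.imread("pics/w2.png"); b=cv2.imread("pics/w1.png")
cv2.imwrite("pics/c2.png",cv2.hconcat([cv2.resize(a[120:300,330:480],None,fx=3,fy=3,interpolation=2),cv2.resize(a[20:200,170:270],None,fx=3,fy=3,interpolation=2)]))
E
```

```text
[0.5868 0.1169 0.2147] [-3.14159250e+00 -3.10694213e-04  1.83555906e+00] 3.925
pin_head [([400.5, 168.0], 0.54)]
pin_collar [([398.3, 168.9], 0.8)]
leaf_barrel [([146.1, 168.1], 0.81), ([212.0, 38.8], 0.63), ([277.6, 131.6], 0.57)]
leaf_mouth [([272.3, 131.0], 0.94), ([133.1, 173.0], 0.83), ([208.3, 35.5], 0.65)]
leaf_edge [([197.7, 107.4], 0.9), ([295.0, 194.1], 0.78)]
bitblock [([383.1, 157.3], 0.64)]
```

View pics/c2.png

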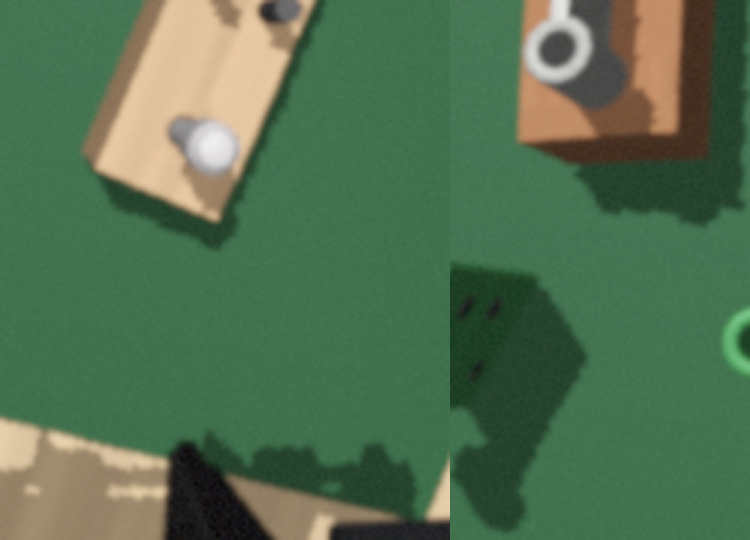

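The close crop confirms both choices: the bright aluminium pin head at about (400.7,169) in the wooden block's end hole, and the steel ring of the barrel at about (206,35.7) in the brown stand.

```bash
python3 - <<'E'
from h import *
W1,W2=cam("wrist",np.load("w1T.npy")),cam("wrist",np.load("w2T.npy")); S,T=cam("scene"),cam("top")
X,e=tri([(W1,(206.3,160.5)),(W2,(206,35.7))]); print("mouth",X.round(4),e)
print("mouth@.092",atz(W1,(206.3,160.5),.093).round(4),atz(W2,(206,35.7),.093).round(4))
print("plate end",atz(W1,(210,83),.093).round(4))
# refine with hough on grayscale top views
X,e=tri([(W2,(400.7,169)),(S,(365,296)),(T,(248.5,220.5))]); print("pintop",X.round(4),e)
print(atz(W2,(400.7,169),.107).round(4))
E
python3 d.py .60 .05 .2147 1.835
```

```text
mouth [0.4508 0.2464 0.0941] [[0.1, -0.0], [-0.1, 0.0]]
mouth@.092 [0.4504 0.2462 0.093 ] [0.4504 0.2466 0.093 ]
plate end [0.4384 0.3084 0.093 ]
pintop [0.626  0.1784 0.1006] [[-3.7, 0.4], [-0.2, 0.2], [-0.7, -1.1]]
[0.6274 0.1799 0.107 ]
shift mm [-67.1  -4.7  -0. ] turn [-0.     -0.     -0.0005] t 4.225 at [0.587  0.1161 0.2147] rpy [-3.1416 -0.      1.8345]
```

carry_out --motion '[[0.6,[-2,30,20],[0,0,0]],[0.6,[-4,55,40],[0,0,0]],[0.6,[-4,55,50],[0,0,0]],[0.6,[-4,55,50],[0,0,0]],[0.6,[-4,55,50],[0,0,0]]]'

```text
time_s: 4.85
ee_pos: [0.6411, 0.126, 0.1657]
ee_rot: [3.141, 0.0, 1.834]
force: [0.1, -0.6, 1.3]
gripper_width: 0.0573
gripper_force: 0.0
```

```bash
python3 look.py w3 pin_head pin_collar
cat > circ.py <<'E'
# bright blob / ring centre near px in picture name: python3 circ.py name col row r
import sys
from h import *
n=sys.argv[1];c,r,w=map(int,sys.argv[2:5])
im=cv2.imread(f"pics/{n}.png");g=cv2.cvtColor(im,6)[r-w:r+w,c-w:c+w]
t,b=cv2.threshold(g,float(sys.argv[5]) if len(sys.argv)>5 else 0,255,0 if len(sys.argv)>5 else 8)
k,l,s,ce=cv2.connectedComponentsWithStats(b)
cs,_=cv2.findContours(b,cv2.RETR_EXTERNAL,cv2.CHAIN_APPROX_NONE)
for q in sorted(cs,key=cv2.contourArea)[::-1][:3]:
    if len(q)>6: e=cv2.fitEllipse(q);print("thr",t,"ellipse",np.round(np.add(e[0],(c-w,r-w)),1),np.round(e[1],1))
E
python3 - <<'E'
from h import *
C=cam("wrist",np.load("w3T.npy"));print(proj(C,(.6274,.1799,.107)))
a=cv2.imread("pics/w3.png");p=proj(C,(.6274,.1799,.107)).astype(int)
cv2.imwrite("pics/c3.png",cv2.resize(a[max(p[1]-60,0):p[1]+60,p[0]-60:p[0]+60],None,fx=5,fy=5,interpolation=2));print(p-60)
E
```

```text
[0.6411 0.126  0.1657] [3.13993557e+00 2.29160171e-04 1.83382912e+00] 4.9
pin_head [([328.4, 167.4], 0.63)]
pin_collar [([331.1, 165.9], 0.9)]
[328.25324153 166.75732794]
[268 106]
```

View pics/c3.png

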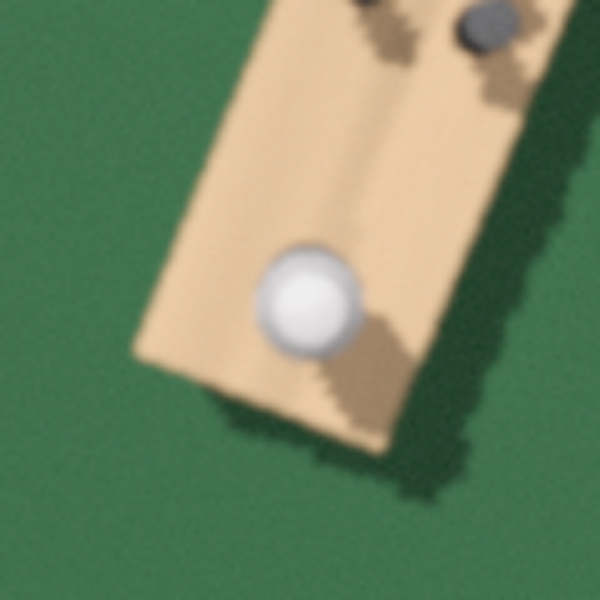

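The pin head is seen almost along its axis, centre of its top at about (329.6,166.4).

```bash
python3 - <<'E'
from h import *
W2,W3=cam("wrist",np.load("w2T.npy")),cam("wrist",np.load("w3T.npy"))
X,e=tri([(W3,(329.6,166.4)),(W2,(400.7,169))]);print(X.round(4),e)
for z in(.1,.107):print(atz(W3,(329.6,166.4),z).round(4))
E
python3 d.py .6275 .18 .13 1.834
```

```text
[0.6283 0.1798 0.1025] [[-0.0, 0.2], [0.0, -0.2]]
[0.6283 0.1797 0.1   ]
[0.6281 0.1803 0.107 ]
shift mm [55.7  0.5 36. ] turn [ 0.0018  0.0003 -0.0002] t 5.0 at [0.6414 0.1261 0.166 ] rpy [3.1398e+00 3.0000e-04 1.8338e+00]
```

carry_out --motion '[[0.5,[56,1,10],[0,0,0]],[0.5,[56,1,40],[0,0,0]],[0.5,[56,1,75],[0,0,0]],[0.5,[56,1,75],[0,0,0]],[0.5,[56,1,75],[0,0,0]]]'

```text
time_s: 5.62
ee_pos: [0.6286, 0.1805, 0.0914]
ee_rot: [3.139, 0.0, 1.834]
force: [0.0, -0.8, 0.3]
gripper_width: 0.0474
gripper_force: 0.0
```

carry_out --motion '[[0,[0,0,0],[0,0,0]],[0,[0,0,0],[0,0,0]],[0,[0,0,0],[0,0,0]],[0,[0,0,0],[0,0,0]],[0,[0,0,0],[0,0,0]]]' --force 12

```text
time_s: 6.25
ee_pos: [0.6278, 0.1804, 0.0899]
ee_rot: [3.141, -0.0, 1.834]
force: [-0.8, -0.4, 1.1]
gripper_width: 0.0127
gripper_force: 12.0
```

carry_out --motion '[[0,[0,0,-15],[0,0,0]],[0,[0,0,-40],[0,0,0]],[0,[0,0,-70],[0,0,0]],[0,[0,0,-110],[0,0,0]],[0,[0,0,-110],[0,0,0]]]'

```text
time_s: 6.88
ee_pos: [0.6303, 0.181, 0.2057]
ee_rot: [3.132, 0.001, 1.834]
force: [-0.5, -0.4, -0.1]
gripper_width: 0.0127
gripper_force: 12.0
```

```bash
python3 d.py .4505 .2465 .20 1.80; python3 look.py w4 pin_head leaf_mouth
```

```text
shift mm [ 110.  -156.6    4.2] turn [0.0093 0.0004 0.0338] t 6.875 at [0.6303 0.181  0.2057] rpy [3.1323e+00 6.0000e-04 1.8338e+00]
[0.6303 0.181  0.2057] [3.13671643e+00 3.45058180e-04 1.83385047e+00] 6.925
pin_head [([328.7, 297.7], 0.92)]
leaf_mouth [([200.1, 195.3], 0.68), ([136.6, 103.5], 0.58), ([83.9, 229.3], 0.57)]
```

carry_out --motion '[[0,[16,-50,2],[0,0,0]],[0,[32,-100,4],[0,0,0]],[0,[48,-145,4],[0,0,0]],[0,[50,-156,4],[0,0,0]],[0,[50,-156,4],[0,0,0]]]'

```text
time_s: 7.65
ee_pos: [0.4637, 0.188, 0.1949]
ee_rot: [-3.141, 0.0, 1.834]
force: [0.3, 1.0, 0.5]
gripper_width: 0.0126
gripper_force: 12.0
```

```bash
python3 look.py w5 pin_head pin_tip leaf_mouth leaf_edge; python3 - <<'E'
import cv2
a=cv2.imread("pics/w5.png"); cv2.imwrite("pics/c5.png",cv2.resize(a[60:310,230:430],None,fx=2.4,fy=2.4,interpolation=2))
E
```

```text
[0.4637 0.188  0.1949] [-3.14145367e+00  2.07767557e-04  1.83365300e+00] 7.7
pin_head [([328.3, 297.4], 0.56)]
pin_tip [([327.9, 245.2], 0.91), ([333.3, 152.6], 0.72)]
leaf_mouth [([394.4, 257.2], 0.91), ([332.7, 155.2], 0.86), ([241.9, 289.2], 0.65)]
leaf_edge [([290.5, 208.3], 0.9), ([331.6, 83.4], 0.78), ([392.1, 290.2], 0.65)]
```

View pics/c5.png

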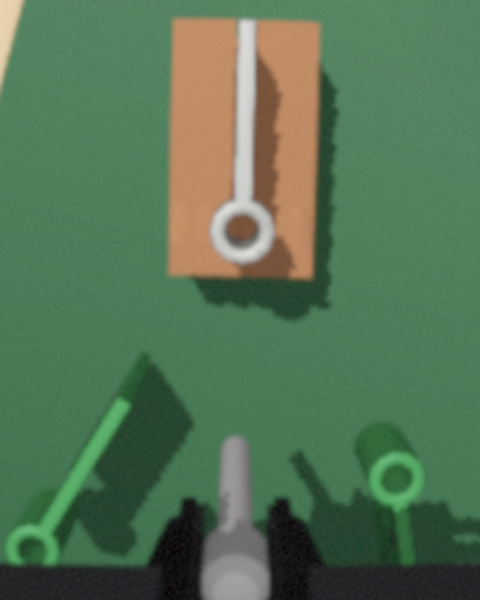

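The wrist crop shows the steel mouth at (330.8,156.3), its plate's far top end at (332.9,69.2), and the held pin hanging straight with its tip near (327.5,244).

```bash
python3 - <<'E'
from h import *
T5=np.load("w5T.npy")
W1,W2,W5=[cam("wrist",np.load(f"w{i}T.npy")) for i in(1,2,5)]
X,e=tri([(W5,(330.8,156.3)),(W1,(206.3,160.5)),(W2,(206,35.7))]);print(X.round(4),e)
m=atz(W5,(330.8,156.3),.093);p=atz(W5,(332.9,69.2),.093);d=p-m;print(m.round(4),p.round(4),"len",np.hypot(*d[:2]),"yaw",np.arctan2(-d[0],d[1]))
for dz in(.076,.08,.084):print("tip pred",dz,proj(W5,(T5@[0,0,dz,1])[:3]).round(1))
E
python3 d.py .4505 .2465 .195 1.80
```

```text
[0.4507 0.2463 0.094 ] [[0.2, -0.3], [0.0, 0.1], [-0.2, 0.1]]
[0.4507 0.246  0.093 ] [0.4354 0.3085 0.093 ] len 0.06438648486147237 yaw 0.24044634815230664
tip pred 0.076 [327.2 244.7]
tip pred 0.08 [327.2 243.1]
tip pred 0.084 [327.2 241.4]
shift mm [60.3  1.2  0.6] turn [-0.0003  0.0001  0.0332] t 7.9 at [0.465  0.188  0.1956] rpy [-3.1413e+00  1.0000e-04  1.8332e+00]
```

carry_out --motion '[[0,[30,0.5,0],[0,0,0.01]],[0,[60,1.3,0],[0,0,0.022]],[0,[60,1.3,8],[0,0,0.022]],[0,[60,1.3,12],[0,0,0.022]],[0,[60,1.3,12],[0,0,0.022]]]'

```text
time_s: 8.52
ee_pos: [0.4497, 0.2455, 0.1828]
ee_rot: [-3.14, 0.0, 1.811]
force: [-0.6, 0.9, -0.0]
gripper_width: 0.0132
gripper_force: 12.0
```

```bash
python3 d.py .4507 .2462 .10 1.811; python3 - <<'E'
from h import *
im=snapshot("wrist");cv2.imwrite("pics/w6.png",im[:,:,::-1]);T=tool();C=cam("wrist",T)
print(proj(C,(.4507,.2462,.094)),proj(C,(T@[0,0,.08,1])[:3]),bot.sense()["time_s"])
a=im[:,:,::-1];cv2.imwrite("pics/c6.png",cv2.resize(a[180:310,267:387],None,fx=4,fy=4,interpolation=2))
E
```

```text
shift mm [ 0.4  1.3 82.8] turn [-0.0016  0.0004 -0.0002] t 8.525 at [0.4497 0.2455 0.1828] rpy [-3.1400e+00  4.0000e-04  1.8108e+00]
[328.60928223 238.88234329] [327.1978225  243.07696026] 8.575
```

View pics/c6.png

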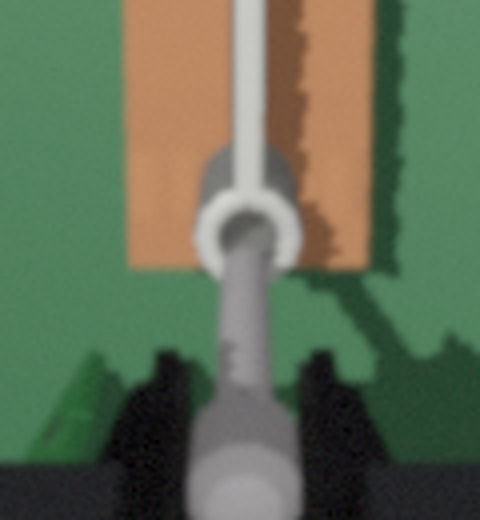

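The tip (crop 246,248) hangs just above the bore (crop 249,235). About 1 mm of correction to the tool's +y, then down.

carry_out --motion '[[0,[0.5,0.9,0],[0,0,0]],[0,[0.5,0.9,8],[0,0,0]],[0,[0.5,0.9,16],[0,0,0]],[0,[0.5,0.9,24],[0,0,0]],[0,[0.5,0.9,30],[0,0,0]]]'

```text
time_s: 9.2
ee_pos: [0.4501, 0.247, 0.1527]
ee_rot: [-3.141, 0.0, 1.812]
force: [0.2, -0.4, 0.2]
gripper_width: 0.0132
gripper_force: 12.0
```

```bash
python3 d.py .4507 .2462 .10 1.811; python3 -c "
from h import *
print(np.round(bot.sense()['force'],1),np.round(bot.sense()['torque'],3))"
```

```text
shift mm [-0.9  0.4 52.7] turn [-0.001   0.0002  0.0008] t 9.2 at [0.4501 0.247  0.1527] rpy [-3.1406e+00  2.0000e-04  1.8118e+00]
[ 0.2 -0.4  0.2] [-0.117  0.005  0.012]
```

carry_out --motion '[[0,[-0.3,0.2,12],[0,0,0]],[0,[-0.3,0.2,24],[0,0,0]],[0,[-0.3,0.2,36],[0,0,0]],[0,[-0.3,0.2,46],[0,0,0]],[0,[-0.3,0.2,52],[0,0,0]]]'

```text
time_s: 9.82
ee_pos: [0.4504, 0.2467, 0.1007]
ee_rot: [-3.141, 0.0, 1.812]
force: [-1.0, 1.2, -0.2]
gripper_width: 0.0129
gripper_force: 12.0
```

carry_out --motion '[[0.25,[0,0,0],[0,0,0]],[0.5,[0,0,0],[0,0,0]],[0.5,[0,0,0],[0,0,0]],[0.5,[0,0,0],[0,0,0]],[0.5,[0,0,0],[0,0,0]]]'

```text
time_s: 10.45
ee_pos: [0.4508, 0.2469, 0.1019]
ee_rot: [3.141, -0.0, 1.812]
force: [-0.4, -0.7, -1.4]
gripper_width: 0.047
gripper_force: 0.0
```

```bash
python3 look.py w7 pin_head pin_collar; python3 - <<'E'
from h import *
C=cam("wrist");T=tool();print("head seated top",proj(C,(.4507,.2462,.113)),"under",proj(C,(.4507,.2462,.093)))
a=cv2.imread("pics/w7.png");s=snapshot("scene")[:,:,::-1]
cv2.imwrite("pics/c7.png",cv2.hconcat([cv2.resize(a[180:340,267:387],None,fx=3.75,fy=3.75,interpolation=2),cv2.resize(s[220:300,400:475],None,fx=4.5,fy=7.5,interpolation=2)]))
E
```

```text
[0.4508 0.2469 0.1019] [ 3.14134880e+00 -5.78904736e-05  1.81179437e+00] 10.5
pin_head [([326.7, 292.8], 0.97)]
pin_collar [([324.6, 286.0], 0.97)]
head seated top [326.35955744 300.41101305] under [326.5154877  283.84041129]
```

View pics/c7.png

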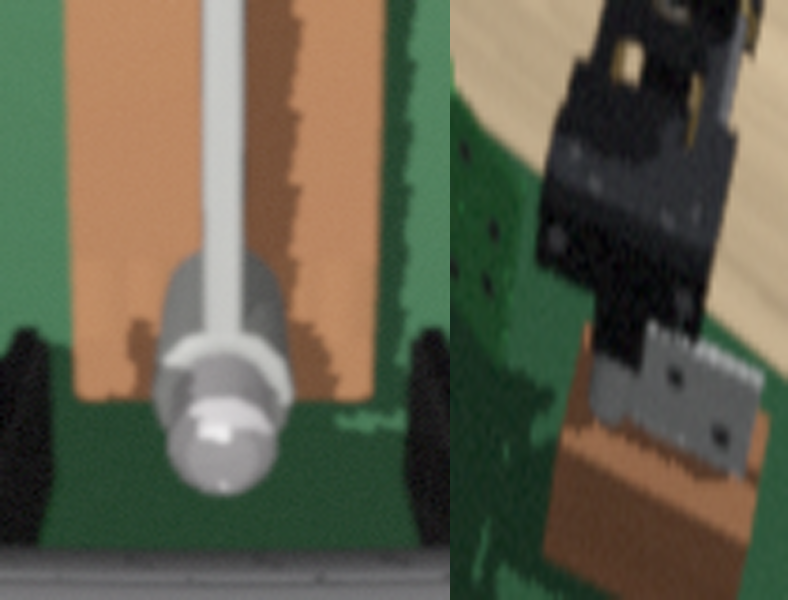

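The head sits on the barrel's rim (its base ring is directly on the mouth, at the projected seated position). Next I lower to the barrel and grip it.

carry_out --motion '[[0.5,[-0.5,0,10],[0,0,0]],[0.5,[-0.5,0,22],[0,0,0]],[0.5,[-0.5,0,34],[0,0,0]],[0.5,[-0.5,0,42],[0,0,0]],[0.5,[-0.5,0,42],[0,0,0]]]'

```text
time_s: 11.28
ee_pos: [0.4501, 0.2461, 0.0585]
ee_rot: [-3.139, 0.0, 1.812]
force: [0.3, -0.6, -0.2]
gripper_width: 0.0478
gripper_force: 0.0
```

carry_out --motion '[[0,[0,0,0],[0,0,0]],[0,[0,0,0],[0,0,0]],[0,[0,0,0],[0,0,0]],[0,[0,0,0],[0,0,0]],[0,[0,0,0],[0,0,0]]]' --force 55

```text
time_s: 11.9
ee_pos: [0.4509, 0.2464, 0.06]
ee_rot: [3.141, -0.0, 1.812]
force: [-1.4, -0.5, 2.7]
gripper_width: 0.019
gripper_force: 55.0
```

```bash
python3 d.py .4507 .2462 .06 1.811; python3 -c "
from h import *
s=bot.sense();print(s['gripper_width'],s['gripper_force'],np.round(s['force'],1))"
```

```text
shift mm [-0.2 -0.3  0. ] turn [ 0.0002 -0.0001  0.0008] t 11.9 at [0.4509 0.2464 0.06  ] rpy [ 3.1414e+00 -1.0000e-04  1.8118e+00]
0.018985466733866276 54.9917930806987 [-1.4 -0.5  2.7]
```

carry_out --motion '[[0,[0,0,-10],[0,0,0]],[0,[0,0,-25],[0,0,0]],[0,[0,0,-45],[0,0,0]],[0,[0,0,-70],[0,0,0]],[0,[0,0,-95],[0,0,0]]]'

```text
time_s: 12.52
ee_pos: [0.4507, 0.2463, 0.1561]
ee_rot: [3.141, 0.0, 1.812]
force: [0.2, -0.0, -3.1]
gripper_width: 0.0191
gripper_force: 55.0
```

carry_out --motion '[[0,[0,0,-20],[0,0,0]],[0,[0,0,-45],[0,0,0]],[0,[0,0,-65],[0,0,0]],[0,[0,0,-70],[0,0,0]],[0,[0,0,-70],[0,0,0]]]'

```text
time_s: 13.15
ee_pos: [0.4507, 0.2463, 0.2245]
ee_rot: [-3.141, 0.0, 1.812]
force: [-0.2, 0.3, -3.0]
gripper_width: 0.019
gripper_force: 55.0
```

```bash
python3 d.py .474 -.15 .23 1.6; python3 look.py w8 pin_head leaf_edge leaf_mouth pin_tip; python3 - <<'E'
from h import *
C=cam("wrist");T=tool()
# leaf model in tool: bore axis at tool origin xy, leaf y = tool x, plate lower edge at tool z +.046
for n,p in [("edge",(.065,0,.046)),("top end",(.065,0,-.034)),("tip",(0,0,.042))]: print(n,proj(C,(T@[*p,1])[:3]).round(1))
s=bot.sense();print(s['gripper_width'],np.round(s['force'],1))
a=cv2.imread("pics/w8.png");cv2.imwrite("pics/c8.png",a[100:400,160:500])
E
```

```text
shift mm [-390.4  -72.    -5.5] turn [-3.000e-04  1.000e-04  2.118e-01] t 13.15 at [0.4507 0.2463 0.2245] rpy [-3.1413e+00  1.0000e-04  1.8118e+00]
[0.4507 0.2463 0.2245] [-3.14009798e+00  2.81878126e-04  1.81176514e+00] 13.2
pin_head [([327.6, 340.0], 0.9), ([456.8, 292.7], 0.61)]
leaf_edge [([327.5, 155.7], 0.85), ([294.4, 257.5], 0.73)]
leaf_mouth [([328.3, 325.3], 0.95), ([385.0, 302.9], 0.72)]
pin_tip []
edge [327.1 152.6]
top end [326.5 164. ]
tip [327.1 261.3]
0.018321097056217303 [ 0.3 -0.1 -3.4]
```

View pics/c8.png

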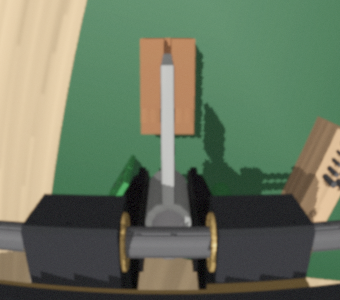

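Leaf and pin are held upright together: the plate runs straight up the image to (327,156), the head is between the fingers. Carrying across.

carry_out --motion '[[0,[-24,-7,0],[0,0,0]],[0,[-72,-20,0],[0,0,0.03]],[0,[-125,-36,0],[0,0,0.07]],[0,[-178,-51,0],[0,0,0.11]],[0,[-230,-66,0],[0,0,0.15]]]'

```text
time_s: 14.02
ee_pos: [0.4412, 0.0057, 0.2243]
ee_rot: [-3.142, 0.0, 1.661]
force: [1.1, 0.6, -3.0]
gripper_width: 0.0186
gripper_force: 55.0
```

```bash
python3 d.py .43 -.30 .2245 1.6
```

```text
shift mm [-3.034e+02 -3.860e+01 -2.000e-01] turn [-0.      0.0001  0.0609] t 14.025 at [0.4412 0.0057 0.2243] rpy [-3.1416e+00  1.0000e-04  1.6609e+00]
```

carry_out --motion '[[0,[-40,-5,0],[0,0,0.01]],[0,[-95,-12,0],[0,0,0.03]],[0,[-150,-19,0],[0,0,0.05]],[0,[-205,-26,0],[0,0,0.061]],[0,[-255,-32,0],[0,0,0.061]]]'

```text
time_s: 14.65
ee_pos: [0.4325, -0.2515, 0.2243]
ee_rot: [-3.142, -0.0, 1.6]
force: [0.8, -0.2, -3.5]
gripper_width: 0.0187
gripper_force: 55.0
```

carry_out --motion '[[0,[-30,-4,0],[0,0,0]],[0,[-48,-6,0],[0,0,0]],[0,[-48,-6,0],[0,0,0]],[0,[-48,-6,0],[0,0,0]],[0,[-48,-6,0],[0,0,0]]]'

```text
time_s: 15.28
ee_pos: [0.4287, -0.2967, 0.2247]
ee_rot: [3.141, -0.0, 1.602]
force: [0.4, -0.3, -2.9]
gripper_width: 0.0189
gripper_force: 55.0
```

```bash
python3 look.py w9 vise vise_mouth; python3 - <<'E'
from h import *
C=cam("wrist");print(proj(C,(.484,-.247,.096)))
E
```

```text
[ 0.4287 -0.2967  0.2247] [3.14132838e+00 5.00280198e-05 1.60221951e+00] 15.325
vise [([382.6, 162.4], 0.71)]
vise_mouth [([399.9, 165.1], 0.78), ([583.9, 14.8], 0.52), ([384.7, 158.1], 0.44)]
[397.35489731 168.67221443]
```

carry_out --motion '[[0,[0,40,0],[0,0,0]],[0,[0,90,0],[0,0,0]],[0,[0,110,0],[0,0,0]],[0,[0,110,0],[0,0,0]],[0,[0,110,0],[0,0,0]]]'

```text
time_s: 16.05
ee_pos: [0.5378, -0.2942, 0.2245]
ee_rot: [-3.141, -0.0, 1.601]
force: [-0.3, -0.0, -3.6]
gripper_width: 0.0188
gripper_force: 55.0
```

```bash
python3 look.py w10 vise vise_mouth; python3 - <<'E'
from h import *
a,b=cv2.imread("pics/w9.png"),cv2.imread("pics/w10.png")
C1,C2=[cam("wrist",np.load(f"w{i}T.npy")) for i in(9,10)]
p,q=[proj(C,(.484,-.247,.096)).astype(int) for C in(C1,C2)];print(p,q)
f=lambda a,p:cv2.resize(a[p[1]-75:p[1]+125,p[0]-65:p[0]+65],(390,600),interpolation=2)
cv2.imwrite("pics/c10.png",cv2.hconcat([f(a,p),f(b,q)]))
E
```

```text
[ 0.5378 -0.2942  0.2245] [-3.14106947e+00 -1.13942971e-04  1.60060483e+00] 16.1
vise [([282.4, 158.8], 0.79)]
vise_mouth [([265.6, 164.1], 0.77)]
[397 169] [263 168]
```

View pics/c10.png

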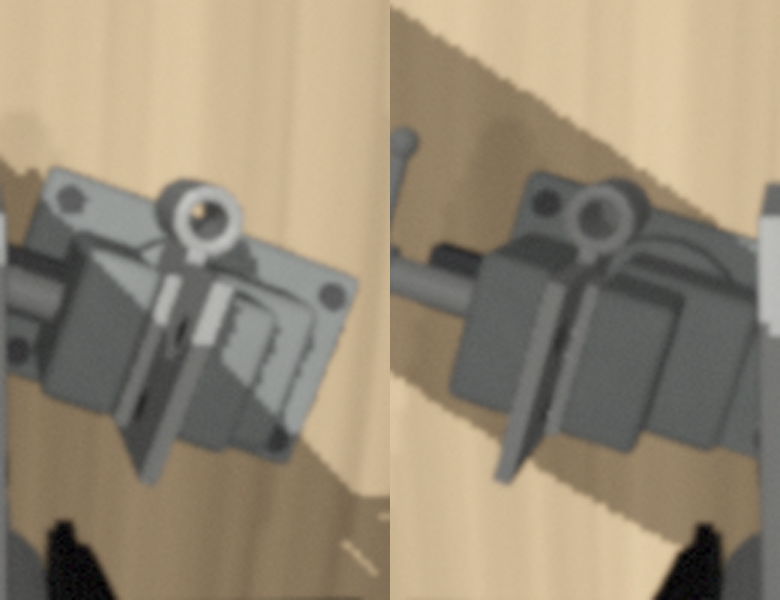

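The two wrist crops show the vise's barrel mouth at about (401.3,167.0) in the first picture and (267.3,165.3) in the second. The clamped plate's top edge runs toward the lower left, so the vise is yawed by roughly 20°.

```bash
python3 - <<'E'
from h import *
C1,C2=[cam("wrist",np.load(f"w{i}T.npy")) for i in(9,10)]
P={}
for n,a,b in [("mouth",(401.3,167),(267.3,165.3)),("near",(405.3,189),(253.3,188)),("far",(382,254),(236.3,252.3))]:
    P[n],e=tri([(C1,a),(C2,b)]);print(n,P[n].round(4),e)
for n in("near","far"):
    d=P["mouth"]-P[n];print(np.hypot(*d[:2]),np.arctan2(-d[0],d[1]))
d=P["near"]-P["far"];print("nf",np.arctan2(-d[0],d[1]))
# at fixed z per camera
for C,pp in((C1,[(401.3,167),(405.3,189),(382,254)]),(C2,[(267.3,165.3),(253.3,188),(236.3,252.3)])):
    m=atz(C,pp[0],.096);f=atz(C,pp[2],.136);n=atz(C,pp[1],.136);d=m-f;e=n-f;print(m.round(4),n.round(4),f.round(4),"yaw m-f",np.arctan2(-d[0],d[1]),"n-f",np.arctan2(-e[0],e[1]))
# edge line fit in picture: Canny segments of plate direction at z=.136 and jaws z=.1
for i,C in((9,C1),(10,C2)):
    g=cv2.imread(f"pics/w{i}.png",0);p=proj(C,P["far"]*.5+P["near"]*.5).astype(int)
    x0,y0=p[0]-60,p[1]-50
    L=cv2.createLineSegmentDetector().detect(cv2.GaussianBlur(g[y0:y0+100,x0:x0+120],(0,0),.7))[0][:,0]
    for l in L:
        a,b=l[:2]+(x0,y0),l[2:]+(x0,y0)
        if np.hypot(*(a-b))>18:
            if a[1]>b[1]:a,b=b,a
            A,B=atz(C,a,.136),atz(C,b,.136);e=A-B;print(i,a.round(),b.round(),"yaw@.136",np.arctan2(-e[0],e[1]).round(3))
E
python3 d.py .483 -.245 .21 1.57
```

```text
mouth [ 0.4873 -0.2449  0.0954] [[0.0, -0.2], [0.0, 0.2]]
near [ 0.4835 -0.2576  0.1343] [[-0.0, 0.1], [-0.0, -0.1]]
far [ 0.4696 -0.3066  0.1354] [[0.0, -0.2], [-0.0, 0.2]]
0.013309826488143358 -0.29492203087864005
0.0641601200719473 -0.2804641446455306
nf -0.2766801139665106
[ 0.4872 -0.245   0.096 ] [ 0.4831 -0.2573  0.136 ] [ 0.4695 -0.3065  0.136 ] yaw m-f -0.2807350312526252 n-f -0.2698206266835941
[ 0.4874 -0.2447  0.096 ] [ 0.4838 -0.2575  0.136 ] [ 0.4697 -0.3062  0.136 ] yaw m-f -0.2801418501324386 n-f -0.28107225255214446
9 [387. 187.] [370. 231.] yaw@.136 -0.292
9 [402. 188.] [379. 250.] yaw@.136 -0.281
9 [424. 232.] [446. 253.] yaw@.136 0.875
9 [410. 189.] [402. 208.] yaw@.136 -0.303
9 [391. 187.] [388. 207.] yaw@.136 -0.097
9 [363. 176.] [381. 184.] yaw@.136 1.194
9 [385. 205.] [373. 237.] yaw@.136 -0.294
9 [363. 180.] [379. 196.] yaw@.136 0.845
9 [369. 234.] [377. 253.] yaw@.136 0.434
9 [437. 208.] [427. 233.] yaw@.136 -0.295
9 [423. 174.] [452. 186.] yaw@.136 1.272
9 [416. 189.] [433. 197.] yaw@.136 1.178
9 [422. 201.] [415. 220.] yaw@.136 -0.272
9 [448. 199.] [433. 2
[... 387 characters left out ...]
.136 -0.304
10 [262. 187.] [248. 237.] yaw@.136 -0.29
10 [284. 237.] [302. 243.] yaw@.136 1.261
10 [255. 238.] [277. 244.] yaw@.136 1.315
10 [281. 176.] [303. 183.] yaw@.136 1.276
10 [297. 192.] [284. 233.] yaw@.136 -0.287
10 [222. 201.] [216. 222.] yaw@.136 -0.285
10 [199. 191.] [220. 199.] yaw@.136 1.235
10 [270. 189.] [290. 195.] yaw@.136 1.293
10 [266. 192.] [254. 234.] yaw@.136 -0.295
10 [278. 180.] [302. 189.] yaw@.136 1.257
10 [275. 184.] [294. 190.] yaw@.136 1.264
10 [291. 198.] [280. 233.] yaw@.136 -0.293
10 [249. 189.] [238. 229.] yaw@.136 -0.295
shift mm [ 51.1 -53.1  14.8] turn [-0.      0.0001  0.0301] t 16.2 at [ 0.5376 -0.2945  0.2248] rpy [-3.1416e+00  1.0000e-04  1.6001e+00]
```

carry_out --motion '[[0,[17,-16,0],[0,0,0.1]],[0,[34,-32,0],[0,0,0.2]],[0,[51,-48.8,0],[0,0,0.3]],[0,[51,-48.8,20],[0,0,0.317]],[0,[51,-48.8,35],[0,0,0.317]]]'

```text
time_s: 16.82
ee_pos: [0.4876, -0.2451, 0.1881]
ee_rot: [-3.141, 0.0, 1.284]
force: [0.5, -0.3, -3.1]
gripper_width: 0.0189
gripper_force: 55.0
```

```bash
python3 d.py .4873 -.2449 .148 1.283;python3 look.py w11 vise_mouth pin_tip pin_head leaf_mouth leaf_edge; python3 - <<'E'
from h import *
C=cam("wrist");T=tool()
print("vise mouth",proj(C,(.4873,-.2449,.0955)))
for n,p in [("edge",(.065,0,.046)),("tip",(0,0,.042)),("mouth",(0,0,-.034)),("head",(0,0,-.044))]: print(n,proj(C,(T@[*p,1])[:3]).round(1))
E
```

```text
shift mm [ 0.1 -0.3 40.1] turn [-0.0006  0.      0.0013] t 16.825 at [ 0.4876 -0.2451  0.1881] rpy [-3.141   0.      1.2843]
[ 0.4876 -0.2451  0.1881] [-3.13650178e+00 -1.27246709e-03  1.28416033e+00] 16.875
vise_mouth [([327.9, 235.9], 0.73)]
pin_tip [([326.4, 320.4], 0.31)]
pin_head [([322.7, 333.4], 0.59)]
leaf_mouth [([327.0, 325.2], 0.97)]
leaf_edge [([324.7, 155.0], 0.83), ([327.7, 212.9], 0.64)]
vise mouth [325.90180672 237.2952943 ]
edge [327.7 152.8]
tip [327.7 261.4]
mouth [327.6 322.8]
head [327.5 335. ]
```

carry_out --motion '[[0,[0,0,10],[0,0,0]],[0,[0,0,20],[0,0,0]],[0,[0,0,30],[0,0,0]],[0,[0,0,38],[0,0,0]],[0,[0,0,38],[0,0,0]]]'

```text
time_s: 17.75
ee_pos: [0.4875, -0.2446, 0.1505]
ee_rot: [-3.14, -0.001, 1.284]
force: [0.4, -0.6, -3.4]
gripper_width: 0.0189
gripper_force: 55.0
```

carry_out --motion '[[0,[0,0,0],[0,0,0]],[0,[0,0,0],[0,0,0]],[0,[0,0,0],[0,0,0]],[0,[0,0,0],[0,0,0]],[0,[0,0,0],[0,0,0]]]'

```text
time_s: 18.38
ee_pos: [0.4881, -0.2449, 0.1517]
ee_rot: [3.141, 0.0, 1.284]
force: [0.6, -0.3, -2.2]
gripper_width: 0.0188
gripper_force: 55.0
```

```bash
python3 d.py .4873 -.2449 .148 1.283; python3 - <<'E'
from h import *
T=tool()
M={"leaf_edge":(.065,0,.046),"leaf_mouth":(0,0,-.034),"leaf_barrel":(0,0,-.014),"pin_head":(0,0,-.044),"pin_tip":(0,0,.042),"pin_collar":(0,0,-.034)}
W={k:(T@[*p,1])[:3] for k,p in M.items()}; W["vise_mouth"]=np.array([.4873,-.2449,.0955])
print({k:v.round(4).tolist() for k,v in W.items()})
for c in["wrist","scene","top"]:
    im=snapshot(c);cv2.imwrite(f"pics/z_{c}.png",im[:,:,::-1]);C=cam(c,T)
    for n in W: print(c,n,"pred",proj(C,W[n]).round(1),[(np.round(d["position"],1).tolist(),round(d["score"],2)) for d in models.place_of(n,c)[:3]])
g=cv2.imread("pics/z_wrist.png",0)
# plate strip centre per row in wrist view
C=cam("wrist",T)
for z in(-.034,):
  for y in(.02,.035,.05,.063):
    p=proj(C,(T@[y,0,z,1])[:3]);print(y,p.round(1),"row",g[int(round(p[1])),int(p[0])-9:int(p[0])+10].tolist())
E
```

```text
shift mm [-0.2 -0.7  3.7] turn [0.0001 0.     0.0008] t 18.375 at [ 0.4881 -0.2449  0.1517] rpy [3.1415 0.     1.2838]
{'leaf_edge': [0.5065, -0.1826, 0.1057], 'leaf_mouth': [0.4881, -0.2449, 0.1857], 'leaf_barrel': [0.4881, -0.2449, 0.1657], 'pin_head': [0.4881, -0.2449, 0.1957], 'pin_tip': [0.4881, -0.2449, 0.1097], 'pin_collar': [0.4881, -0.2449, 0.1857], 'vise_mouth': [0.4873, -0.2449, 0.0955]}
wrist leaf_edge pred [327.7 152.8] [([327.2, 158.0], 0.67)]
wrist leaf_mouth pred [327.6 322.8] [([329.9, 322.5], 0.83)]
wrist leaf_barrel pred [327.6 301.9] [([328.0, 301.9], 0.75)]
wrist pin_head pred [327.5 335. ] [([326.0, 333.5], 0.87)]
wrist pin_tip pred [327.7 261.4] [([325.8, 331.8], 0.24)]
wrist pin_collar pred [327.6 322.8] [([327.2, 322.2], 0.73)]
wrist vise_mouth pred [326.6 254.2] [([325.5, 253.2], 0.89)]
scene leaf_edge pred [268.4 190.1] [([267.4, 189.2], 0.95), ([410.3, 273.8], 0.64), ([360.3, 286.8], 0.61)]
scene leaf_mouth pred [251.3 149.8] [([250.0, 153.9], 0.79), ([389.6, 273.8], 0.76), ([394.4, 228.2], 0.6)]
scene leaf_barrel pred [252.2 156.7] [([391.6, 274.9], 0.89)
[... 564 characters left out ...]
0.51)]
top leaf_barrel pred [469.6 280.8] [([250.7, 275.6], 0.63), ([274.4, 331.7], 0.48)]
top pin_head pred [473.8 277.9] []
top pin_tip pred [462.4 285.7] []
top pin_collar pred [472.4 278.9] []
top vise_mouth pred [460.6 287.2] []
0.02 [327.6 278.8] row [79, 77, 80, 90, 102, 113, 114, 114, 117, 118, 118, 120, 119, 119, 116, 108, 88, 79, 78]
0.035 [327.6 242.7] row [97, 103, 106, 109, 114, 116, 114, 118, 117, 117, 118, 119, 119, 117, 116, 108, 99, 94, 90]
0.05 [327.6 204.3] row [132, 130, 138, 163, 181, 188, 188, 189, 187, 188, 187, 186, 185, 183, 176, 164, 162, 167, 182]
0.063 [327.6 169.7] row [203, 199, 188, 186, 191, 193, 193, 191, 189, 188, 186, 187, 186, 183, 174, 166, 172, 184, 190]
```

carry_out --motion '[[0,[0,-0.4,2],[0,0,0]],[0,[0,-0.4,3.5],[0,0,0]],[0,[0,-0.4,3.5],[0,0,0]],[0,[0,-0.4,3.5],[0,0,0]],[0,[0,-0.4,3.5],[0,0,0]]]'

```text
time_s: 20.2
ee_pos: [0.4877, -0.2448, 0.1482]
ee_rot: [3.141, 0.0, 1.284]
force: [1.5, 0.5, -2.4]
gripper_width: 0.019
gripper_force: 55.0
```

carry_out --motion '[[0,[0,0,0],[0,0,0]],[0,[0,0,0],[0,0,0]],[0,[0,0,0],[0,0,0]],[0,[0,0,0],[0,0,0]],[0,[0,0,0],[0,0,0]]]'

```text
time_s: 20.82
ee_pos: [0.4877, -0.2448, 0.1481]
ee_rot: [-3.142, -0.0, 1.284]
force: [-0.5, -0.1, -2.6]
gripper_width: 0.0189
gripper_force: 55.0
```

```bash
python3 - <<'E'
from h import *
ps=[];fs=[]
for i in range(6):
    im=snapshot("scene");s=bot.sense();ps.append(s["ee_pos"]);fs.append(s["force"])
print(np.mean(ps,0).round(4),np.std(ps,0).round(4),np.mean(fs,0).round(2),s["gripper_width"],s["time_s"])
for n in["pin_tip","vise_mouth","leaf_edge","tea_glass_mid","oil_bottle_mid","file_mid","carousel_driver"]:print(n,[np.round(d["position"],1).tolist() for d in models.place_of(n,"scene")[:2]])
E
```

```text
[ 0.4877 -0.2448  0.1482] [0. 0. 0.] [ 0.18 -0.08 -3.19] 0.018782437818197946 21.125
pin_tip [[255.8, 175.6], [268.7, 190.8]]
vise_mouth [[258.1, 178.9]]
leaf_edge [[410.0, 272.6], [359.7, 287.2]]
tea_glass_mid [[353.8, 208.9]]
oil_bottle_mid [[253.2, 282.4]]
file_mid [[431.1, 289.7]]
carousel_driver [[298.7, 215.0]]
```

```bash
python3 -c "
from cell import sign_off
print(sign_off())"
```

```text
the job is handed in; nothing more can be done
None
```

The pin is seated in the steel leaf, and the arm is holding the leaf still, upright and opened out flat, with the pin's tip about 10 mm above the clamped barrel's hole by my measurements; it went over the tools clear of the screwdriver tops, the bystanders were left alone, and the job was handed in at about 21 s.

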